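# Load the long tube into the polarimeter

## Robot

A 6-joint arm with a two-finger parallel gripper is mounted at the origin on the work surface. World frame = base frame: x ahead of the robot, y to its left, z up, the work surface at z = 0. Lengths are in m, angles in rad, forces in N, time in s.
With the tool pointing down it reaches from about 0.15 to 0.775 m from the base axis. Payload 6.1 kg.
Tool frame: the origin (TCP) lies between the finger pads; the fingertips stand 8 mm ahead of it and the grasp point (between the pads) lies 11 mm behind it (ctrl.nose_length is the distance from the TCP to the fingertips, in m); x points along the fingers, y is the direction in which the jaws open and shut, and the axes are right-handed (so a half turn about x gives the same grasp; the last joint's range is limited). The gripper opens to 85 mm and grips with 20 to 120 N. Pads are 22 mm wide; open, the fingers measure 114 mm over their backs; the gripper's body (76 mm by 85 mm) begins 54 mm behind the grasp point. The pads swing forward as they close: fully open they stand 13 mm farther back than shut.
Start: joints at [1.317, 0.126, -0.04, 1.405, 0, 1.571], TCP at [0.132, 0.508, 0.239] pointing down, gripper open.
Joint ranges: [-2.72, 2.72], [-0.95, 1.95], [-1.27, 1.35], [-1.78, 2.02], [-1.46, 1.47], [-3.14, 3.14]. Speed limits (rad/s): [2.39, 2.39, 3.01, 3.14, 3.14, 3.14].

## Interface

Orientations are given as a unit quaternion [w, x, y, z].
In Python, from station import ctrl gives the robot as it stands. The module is installed in compiled form; this text tells all that it offers. Calls block until the motion is done:
- ctrl.move_pose(position, orientation): joint-space move of the TCP to a pose.
- ctrl.move_linear(position, attitude=None, max_speed=0.15, guard=None): straight line of the TCP; attitude=None keeps the orientation; max_speed is the mean speed in m/s. With guard (N) it stops when the force on the tool has changed by that much, and returns True; else False.
- ctrl.goto_joints(angles): joint-space move.
- ctrl.grip(opening, newtons=None): finger opening in m; newtons is the grip in N (None keeps the last); returns when the fingers have stopped.
- ctrl.sleep(seconds).
- ctrl.solve_ik(position, orientation): joint angles nearest the present ones, or None.
- ctrl.capture(name): name is "side" or "top" or "wrist"; returns a dict with "color" (480x640x3 uint8, red, green, blue), "z_map" (480x640 float32, m along the optical axis (not along the pixel's ray), 0 where there is no reading), "camera_matrix" (3x3 intrinsics, pixels), "rvec" (rotation vector, rad) and "tvec" (3), from world to camera coordinates, as OpenCV has them. Camera axes: x right, y down, z forward; pixel columns grow to the right and rows downward; lengths in m; the calibration is good to about 2 mm. A picture is of the moment at which its call begins.
A pose or a line that the arm cannot do raises ctrl.PlanningError and nothing moves.
- ctrl.finish_job(): hands the job in, once; it reports no verdict.
Trained networks look in the newest picture that a camera, given by its name, has taken for a name from the list of things; names that differ only in an ending like _2 or _b are one class to them, and where a whole thing is asked for, a point or a joint stands for the part that bears it (a point fixed in the world has none). Each returns a list of dicts, best first, with "confidence" (0 to 1); they miss things now and then, are a little off and sometimes report something else, mostly with a low value. They report only what shows in the picture. A call takes as long as a camera call. They do not tell look-alikes from the thing itself.
- ctrl.recognise(camera, label): "at" ([x, y, z] in m, in the coordinates of the camera as it stood for that picture, good to about 4 mm: the middle of the surface that is visible of it).
- ctrl.outline_of(camera, label): "region" (480x640 bool, what is visible of it).
Readings, each from a call of its own:
- ctrl.get_time_s(): time.
- ctrl.get_qpos(): joint angles.
- ctrl.get_qd(): joint speeds.
- ctrl.get_tau(): joint torques, N m.
- ctrl.get_tool_pos(): TCP position.
- ctrl.get_ee_rot(): TCP orientation.
- ctrl.get_force(): force on the tool from outside, world axes, zero at the start.
- ctrl.get_moment(): the same for the moment, N m.
- ctrl.get_grip_width(): finger opening in m.
Only numpy, scipy, OpenCV 4.12 (cv2) and the standard library are available. Lean on these libraries where they do the work, as an engineer would, in place of code of your own. Each camera call takes 0.05 s, during which the arm holds its last target.

## Task

Swing the polarimeter's compartment lid up and over until it stands open on its own against its stop and let go of it. Then take the long sample tube from its cradle and load it in the tube holder: press one end against the spring plate, lower the other end in front of the fixed end plate and let go, so that the tube lies level in both saddles, held by the spring. Leave the lid standing open, as I want to look through the tube for bubbles, and leave the short tube, the beaker and the flask where they are.

Things in the scene. Friction and masses are not known exactly. Their poses are not given: they have to be found in the camera images.
- polarimeter: Off-white bench instrument, fixed; its front with the lid handle faces the robot. Origin: on the bench straight below the seat; x to its rear, y to its left, z up. Housing x -115 to +225, y -340 to +195 mm, flat top 136 mm above the bench; right rear hood (x over +45, y below -150) 170 mm high. Compartment opening under the lid: x -60 to +60, y -95 to +115, floor 60 mm above the bench.
- seat (a point): Middle of the long tube when seated in the holder: 112 mm above the bench; axes as the polarimeter's, the tube lies along y. Two 55 mm wide V saddles (90 degrees) take its caps, at y -58 to -36 and +36 to +51 mm from here, upper edges 3 mm below this height; between them it is free down to a base plate 37 mm below.
- end_plate (a point): Middle of the face of the fixed end plate, 60 mm to the polarimeter's -y side of the seat, at the seat's height. Steel, 40 mm wide, 7 mm thick, U-cut; its top edge is 8 mm above this point. The tube's other end drops in front of this face (+y side).
- spring_plate (a joint): How far the spring plate is pushed back, m: 0 at rest, 0.020 fully back (towards the polarimeter's +y). At rest its face is 112 mm from the fixed end plate, so the 120 mm tube keeps it at 0.008. Coil spring: about 3.5 N to start it moving, 6.3 N at 0.008, 10.5 N at 0.020.
- spring_face (a point): On the face of the spring plate, at the seat's height, 52 mm to its +y side at rest; moves with the plate. Steel plate 30 mm wide (x), 5 mm thick, from 15 mm below to 21 mm above this point, facing the polarimeter's -y. Behind it a coil spring and its housing (y +84 to +106 mm from the seat, top 21 mm above the seat).
- lid (a joint): Lid angle, rad: 0 closed, grows as the front edge is lifted, 1.85 at the stop (leaning back past upright). No spring or catch: below about 1.45 rad it falls shut, above that it falls on back to the stop and stays. Mass about 0.4 kg.
- lid_hinge (a point): On the lid's hinge line (along the polarimeter's y), at the lid's rear edge, level with its underside: 69 mm behind the seat and 138 mm above the bench. Lid: grey plate 135 mm deep from the hinge line to its front edge, 232 mm wide, 14 mm thick.
- lid_handle (a point): Middle of the steel bow handle's grip bar: a round bar 12 mm thick and 90 mm long, along the polarimeter's y, near the lid's front edge. With the lid closed it is 118 mm in front of (towards the robot from) and 56 mm above the hinge line, 42 mm above the lid's upper face; it turns with the lid.
- long_tube: The sample tube to load: 120 mm long, clear glass body 24 mm in diameter between two metal end caps of 32 mm diameter and 22 mm length. Origin at its middle; its y axis runs along the tube, both ends are alike. Starts lying in the long cradle with its axis 48 mm above the bench. About 0.15 kg.
- long_cradle: Wooden cradle of the long tube, fixed: base 64 x 140 x 12 mm, with two V saddles 16 mm long under the tube's caps, centred 49 mm either side of the middle, open between them; y axis along the tube; origin under its middle on the bench.
- short_tube: A like tube only 80 mm long, in its own cradle; leave it alone. Origin at its middle, y along it, axis 48 mm above the bench.
- short_cradle: Wooden cradle of the short tube, fixed: base 64 x 100 x 12 mm; origin under its middle on the bench, y along the tube. The two cradles may stand either way round.
- beaker: Glass beaker 72 mm across, 95 mm high, standing on the bench; leave it alone. Origin at the centre of its underside.
- flask: Clear volumetric flask 170 mm high, 68 mm across, with a slim neck, standing on the bench; leave it alone. Origin at the centre of its underside.
Things that resemble listed ones, but are neither listed nor needed, are in the scene too. What is shaped like the long_tube but pink or yellow is not meant.

How it is judged:
By the outcome, as a careful person would: the job done as asked, in the order asked, and still so for the second after the job is handed in, with the robot touching nothing.
It also fails if it takes over 67 s, if anything falls off the work surface, if the arm or the gripper's body presses on something with over 40 N, if the wrist force passes 120 N, or if a joint passes its speed limit or range.

## Working session

There is one attempt and no reset: what is moved stays moved. The work goes in short steps, each a Python script; the robot and the scene stay as the last script left them, time stands still between calls to the robot, and variables do not carry over. Pictures are saved under pics/ and viewed, and the job is handed in when it is done.

```bash
ls; mkdir -p pics
cat > h.py <<'E'
import numpy as np, cv2
from station import ctrl
from scipy.spatial.transform import Rotation as R
def cap(n,fn=None):
    d=ctrl.capture(n)
    if fn: cv2.imwrite('pics/'+fn,d['color'][:,:,::-1])
    return d
def c2w(d,p):
    Rm=cv2.Rodrigues(np.array(d['rvec'],float))[0]
    return (np.atleast_2d(p)-np.array(d['tvec']).ravel())@Rm
def cloud(d):
    z=d['z_map'];K=d['camera_matrix']
    v,u=np.mgrid[0:480,0:640]
    P=np.stack([(u-K[0,2])/K[0,0]*z,(v-K[1,2])/K[1,1]*z,z],-1).reshape(-1,3)
    W=c2w(d,P).reshape(480,640,3); W[z==0]=np.nan
    return W
def proj(d,p):
    q,_=cv2.projectPoints(np.atleast_2d(np.array(p,float)),np.array(d['rvec'],float),np.array(d['tvec'],float),np.array(d['camera_matrix'],float),None)
    return q.reshape(-1,2)
E
python3 - <<'E'
from h import *
for n in ('top','side','wrist'):
    d=cap(n,n+'0.png')
    np.savez('pics/'+n+'0.npz',**d)
    print(n,c2w(d,[0,0,0]).round(3))
    for l in ['polarimeter','lid_handle','lid','long_tube','long_cradle','short_tube','short_cradle','beaker','flask','spring_plate']:
        r=ctrl.recognise(n,l)
        print(l,[(round(x['confidence'],2),c2w(d,x['at'])[0].round(3).tolist(),proj(d,c2w(d,x['at']))[0].round().tolist()) for x in r])
print(ctrl.get_time_s())
E
```

```text
pics
top [[0.381 0.154 1.276]]
polarimeter [(0.84, [0.551, -0.181, 0.133], [476.0, 225.0])]
lid_handle [(0.7, [0.451, 0.28, 0.012], [252.0, 282.0]), (0.64, [0.505, -0.101, 0.149], [439.0, 247.0])]
lid [(0.59, [0.507, -0.099, 0.153], [439.0, 246.0])]
long_tube [(0.96, [0.324, 0.225, 0.026], [278.0, 340.0]), (0.86, [0.739, 0.358, 0.026], [216.0, 151.0]), (0.86, [0.415, 0.442, 0.024], [176.0, 299.0]), (0.71, [0.608, 0.32, 0.056], [231.0, 207.0])]
long_cradle [(0.62, [0.597, 0.317, 0.014], [235.0, 215.0])]
short_tube [(0.62, [0.454, 0.284, 0.058], [248.0, 279.0])]
short_cradle [(0.88, [0.451, 0.283, 0.01], [251.0, 282.0]), (0.57, [0.753, 0.206, 0.054], [285.0, 141.0]), (0.54, [0.551, -0.178, 0.136], [475.0, 225.0])]
beaker [(0.75, [0.576, 0.501, 0.054], [146.0, 223.0])]
flask [(0.58, [0.753, 0.206, 0.058], [284.0, 140.0])]
spring_plate []
side [[ 0.394 -0.848  0.968]]
polarimeter [(0.59, [0.553, -0.291, 0.137], [362.0, 381.0]), (0.45, [0.501, -0.133, 0.154], [322.0, 315.0])]
lid_handle [(0.85, [0.503, -0.127, 0.155], [323.0, 313.0])]
lid [(0.82, [0.501, -0.122, 0.153], [321.0, 312.0])]
l
[... 193 characters left out ...]
0]), (0.4, [0.551, -0.289, 0.137], [361.0, 381.0])]
long_cradle [(0.81, [0.593, 0.274, 0.018], [333.0, 237.0])]
short_tube [(0.61, [0.457, 0.273, 0.058], [284.0, 231.0])]
short_cradle [(0.94, [0.447, 0.248, 0.022], [282.0, 247.0])]
beaker [(0.7, [0.568, 0.47, 0.07], [314.0, 184.0]), (0.57, [0.594, 0.275, 0.016], [333.0, 237.0])]
flask [(0.92, [0.758, 0.202, 0.065], [397.0, 235.0]), (0.69, [0.504, -0.125, 0.152], [323.0, 313.0])]
spring_plate []
wrist [[0.053 0.529 0.374]]
polarimeter []
lid_handle []
lid []
long_tube [(0.89, [0.373, 0.426, 0.029], [305.0, 422.0])]
long_cradle []
short_tube []
short_cradle [(0.59, [0.414, 0.315, 0.006], [229.0, 450.0])]
beaker []
flask []
spring_plate []
1.65
```

View pics/top0.png

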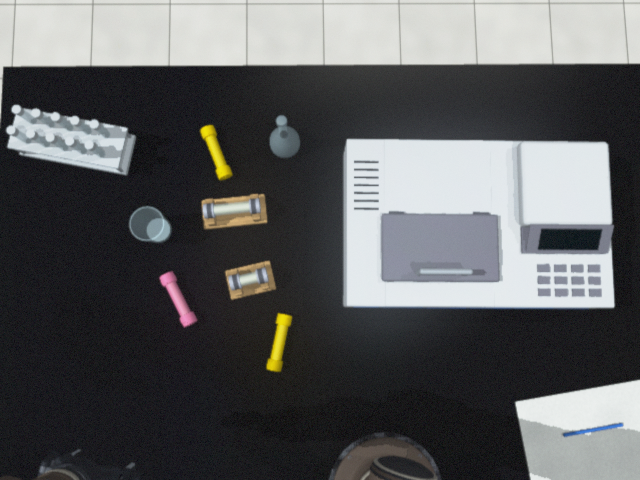

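View pics/side0.png

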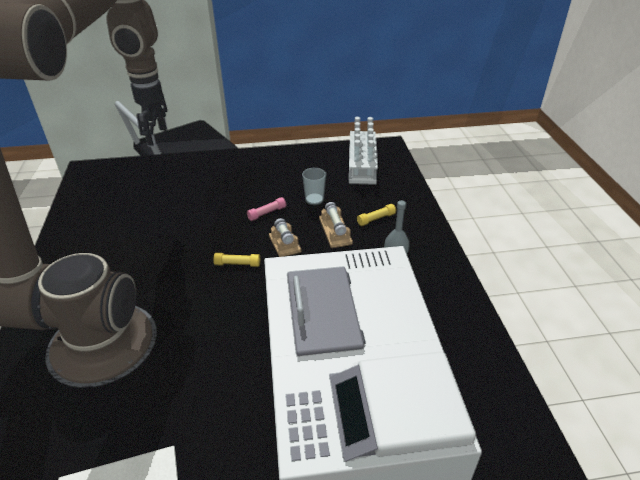

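The top view shows these candidates for the long tube:
- the cradled tube at (234,210), in the longer cradle
- the cradled shorter tube at (250,280)
- the yellow look-alikes at (215,152) and (280,342)
- the pink look-alike at (178,300)

By the description it is the one at (234,210). I'll measure precisely and check a crop.

Run:
```python
from h import *
d=dict(np.load('pics/top0.npz')); W=cloud(d)
z=W[...,2]
c=d['color'][170:310,170:310,::-1]; cv2.imwrite('pics/crop0.png',cv2.resize(c,None,fx=5,fy=5,interpolation=cv2.INTER_CUBIC)[:600,:])
# housing: everything z>0.12 in y<0.15
m=(z>0.125)&(z<0.30)&(W[...,1]<0.2)&(W[...,0]>0.3)
m=cv2.morphologyEx(m.astype(np.uint8),cv2.MORPH_OPEN,np.ones((3,3)))
n,l,s,_=cv2.connectedComponentsWithStats(m); k=1+np.argmax(s[1:,4]); m=l==k
r=cv2.minAreaRect((W[m][:,:2]*1000).astype(np.float32)); print('housing',r, 'expect 340x535')
print(cv2.boxPoints(r))
top=W[m&(z>.125)&(z<.142)]; print('top z',np.median(top[:,2]))
K=W[m&(z>.16)&(z<.18)&(W[...,1]<-0.2)]; print('hood',np.median(K[:,2]),cv2.minAreaRect((K[:,:2]*1000).astype(np.float32)))
# lid: z 0.146..0.158
L=m&(z>.146)&(z<.16)
n,l,s,_=cv2.connectedComponentsWithStats(L.astype(np.uint8)); k=1+np.argmax(s[1:,4])
lp=W[l==k]; print('lid',cv2.minAreaRect((lp[:,:2]*1000).astype(np.float32)),np.median(lp[:,2]))
H=W[m&(z>.175)&(W[...,1]>-0.24)&(W[...,0]<0.5)]; print('handle',H[:,:2].mean(0),H[:,:2].min(0),H[:,:2].max(0),H[:,2].max(), len(H)); print(cv2.fitLine(H[:,:2].astype(np.float32),2,0,0.01,0.01).ravel())
for lab,cen in (('long',(.608,.32)),('short',(.454,.284))):
  m2=(np.hypot(W[...,0]-cen[0],W[...,1]-cen[1])<.09)&(z>.006)
  p=W[m2]; r=cv2.minAreaRect((p[:,:2]*1000).astype(np.float32)); print(lab,r)
  q=p[p[:,2]>.052]; r=cv2.minAreaRect((q[:,:2]*1000).astype(np.float32)); print(lab,'tube',r,q[:,2].max())
```

```text
housing ((559.1795043945312, -186.92874145507812), (535.7009887695312, 341.1805419921875), 88.81041717529297) expect 340x535
[[ 383.06525 -451.17993]
 [ 724.1723  -458.26306]
 [ 735.29376   77.32245]
 [ 394.1867    84.40558]]
top z 0.13579820519409141
hood 0.16955259175561374 ((614.4443359375, -354.11297607421875), (180.9538116455078, 202.57720947265625), 88.59258270263672)
lid ((507.7686767578125, -103.07779693603516), (232.04759216308594, 137.57688903808594), 89.23698425292969) 0.1515153163801838
handle [ 0.45615751 -0.09957542] [ 0.44944994 -0.1514347 ] [ 0.46218849 -0.05125151] 0.20655169779651786 329
[ 0.01617047  0.9998692   0.4561575  -0.09957542]
long ((609.1360473632812, 318.7916259765625), (156.7680206298828, 147.94430541992188), 52.60017395019531)
long tube ((607.7685546875, 319.8409729003906), (30.526968002319336, 120.18303680419922), 5.210766315460205) 0.07076177360871495
short ((449.7890930175781, 297.09674072265625), (144.6096649169922, 141.96780395507812), 32.66809844970703)
short tube ((456.3931579589844, 284.5420227050781), (31.352153778076172, 79.66509246826172), 12.2698974609375) 0.06721877537587874
```

View pics/crop0.png

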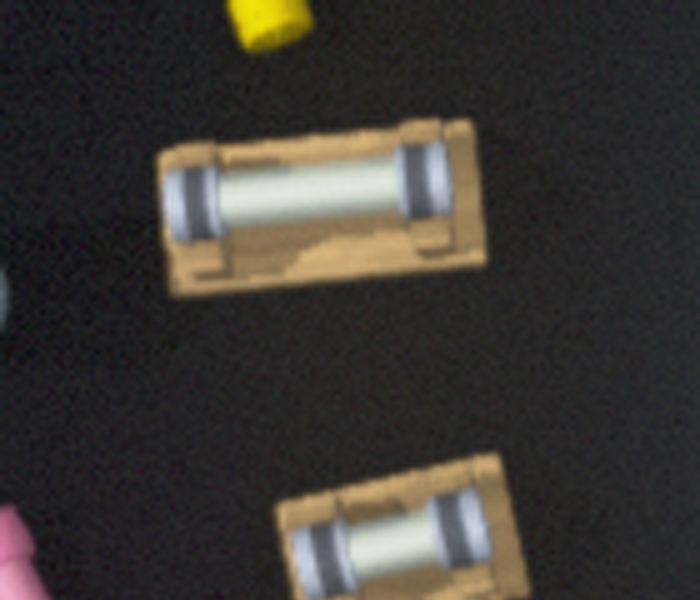

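The crop confirms the choice. The tube at (234,210) is clear glass with metal caps, 120 mm long, and the one at (250,280) is only 80 mm. Next I check the tool axes, the camera side and IK feasibility.

```bash
cat >> h.py <<'E'
YAW=np.radians(-1.1); SEAT=np.array([.5058,-.1133,.112])
ex=np.array([np.cos(YAW),np.sin(YAW),0]); ey=np.array([-np.sin(YAW),np.cos(YAW),0]); ez=np.array([0,0,1.])
def L(x,y,z): return SEAT*[1,1,0]+x*ex+y*ey+z*ez   # local polarimeter -> world
def quat(yaw,sgn=1,rx=0,ry=0):
    # tool down with jaws along x of a frame yawed by yaw; sgn: flip about tool x; rx, ry tilts in that frame
    B=R.from_euler('z',yaw)*R.from_rotvec([rx,0,0])*R.from_rotvec([0,ry,0])
    x=np.array([0,0,-1.]); y=np.array([sgn,0,0.]); z=np.cross(x,y)
    q=(B*R.from_matrix(np.stack([x,y,z],1))).as_quat()
    return np.array([q[3],q[0],q[1],q[2]])
def rm(q): return R.from_quat([q[1],q[2],q[3],q[0]]).as_matrix()
def tcp(g,q): return np.array(g)+0.011*rm(q)[:,0]
HINGE=np.array([.069,.010,.138])
def handle(th,dy=0):
    a=np.arctan2(.056,.118)+th; r=np.hypot(.056,.118)
    return L(.069-r*np.cos(a),.010+dy,.138+r*np.sin(a))
E
python3 - <<'E'
from h import *
M=rm(ctrl.get_ee_rot()); print(M.round(2),ctrl.nose_length)
d=np.load('pics/wrist0.npz'); print('cam in tool',((c2w(d,[0,0,0])[0]-ctrl.get_tool_pos())@M).round(3))
for s in (1,-1):
  for th,ry in ((0,0),(.5,0),(1,0.1),(1.5,.2),(1.8,.25),(1.8,0),(1.8,.4),(1.8,-.2)):
    q=quat(YAW,s,0,ry); r=ctrl.solve_ik(tcp(handle(th),q),q); print(s,th,ry,rm(q)[:,0].round(2),handle(th).round(3),None if r is None else np.round(r,2))
  for nm,g,q in (('pick',[.6078,.3198,.048],quat(np.radians(5.2),s)),('seat',L(0,0,.112),quat(YAW,s)),('tilt',L(0,.0,.136),quat(YAW,s,-.17))):
    r=ctrl.solve_ik(tcp(g,q),q); print(s,nm,rm(q)[:,0].round(2),None if r is None else np.round(r,2))
E
```

```text
[[-0.    0.25  0.97]
 [ 0.    0.97 -0.25]
 [-1.    0.   -0.  ]] 0.008
cam in tool [-0.134 -0.    -0.082]
1 0 0 [ 0.  0. -1.] [ 0.457 -0.102  0.194] [-0.22  0.03 -0.27  1.27  0.    1.37]
1 0.5 0 [ 0.  0. -1.] [ 0.498 -0.103  0.244] [-0.2   0.1  -0.09  1.39  0.    1.39]
1 1 0.1 [-0.1  0.  -1. ] [ 0.558 -0.104  0.268] [-0.18  0.29  0.2   1.58 -0.02  1.41]
1 1.5 0.2 [-0.2   0.   -0.98] [ 0.622 -0.106  0.26 ] [-0.16  0.52  0.49  1.75 -0.03  1.44]
1 1.8 0.25 [-0.25  0.   -0.97] [ 0.656 -0.106  0.24 ] [-0.15  0.64  0.65  1.83 -0.03  1.45]
1 1.8 0 [ 0.  0. -1.] [ 0.656 -0.106  0.24 ] [-0.16  0.4   0.3   1.47  0.    1.43]
1 1.8 0.4 [-0.39  0.01 -0.92] [ 0.656 -0.106  0.24 ] None
1 1.8 -0.2 [ 0.2  -0.   -0.98] [ 0.656 -0.106  0.24 ] [-0.17  0.23  0.05  1.19  0.03  1.42]
1 pick [ 0.  0. -1.] [0.48 0.49 0.01 1.09 0.   1.96]
1 seat [ 0.  0. -1.] [-0.22  0.15 -0.32  1.1   0.    1.37]
1 tilt [-0.   -0.17 -0.99] [-0.13  0.12 -0.31  1.12 -0.17  1.46]
-1 0 0 [ 0.  0. -1.] [ 0.457 -0.102  0.194] [-0.22  0.03 -0.27  1.27  0.   -1.77]
-1 0.5 0 [ 0.  0. -1.] [ 0.498 -0.103  0.244] [-0.2   0.1  -0.09  1.39  0.   -1.76]
-1 1 0.1 [-0.1  0.  -1. ] [ 0.558 -0.104  0.268] [-0.18  0.29  0.2   1.58 -0.02 -1.73]
-1 1.5 0.2 [-0.2   0.   -0.98] [ 0.622 -0.106  0.26 ] [-0.16  0.52  0.49  1.75 -0.03 -1.7 ]
-1 1.8 0.25 [-0.25  0.   -0.97] [ 0.656 -0.106  0.24 ] [-0.15  0.64  0.65  1.83 -0.03 -1.69]
-1 1.8 0 [ 0.  0. -1.] [ 0.656 -0.106  0.24 ] [-0.16  0.4   0.3   1.47  0.   -1.71]
-1 1.8 0.4 [-0.39  0.01 -0.92] [ 0.656 -0.106  0.24 ] None
-1 1.8 -0.2 [ 0.2  -0.   -0.98] [ 0.656 -0.106  0.24 ] [-0.17  0.23  0.05  1.19  0.03 -1.72]
-1 pick [ 0.  0. -1.] [ 0.48  0.49  0.01  1.09  0.   -1.18]
-1 seat [ 0.  0. -1.] [-0.22  0.15 -0.32  1.1   0.   -1.77]
-1 tilt [-0.   -0.17 -0.99] [-0.13  0.12 -0.31  1.12 -0.17 -1.68]
```

Run:
```python
from h import *
q=quat(YAW,1); g=handle(0)+[0,0,.10]
ctrl.move_pose(tcp(g,q),q)
d=cap('wrist','wrist1.png'); W=cloud(d)
z=W[...,2]; H=W[(z>.184)&(z<.215)&(np.abs(W[...,0]-.457)<.03)&(np.abs(W[...,1]+.1)<.1)]
print(len(H),H.mean(0),H.min(0),H.max(0), handle(0)); print(proj(d,[handle(0)]))
print(ctrl.get_time_s(),ctrl.get_tool_pos())
```

```text
2977 [ 0.45516817 -0.09772326  0.19838558] [ 0.44831388 -0.15269545  0.18414646] [ 0.46156357 -0.05192939  0.20175577] [ 0.457001   -0.10236117  0.194     ]
[[319.87517878 249.05221077]]
4.1583 [ 0.45717723 -0.10171312  0.28293242]
```

View pics/wrist1.png

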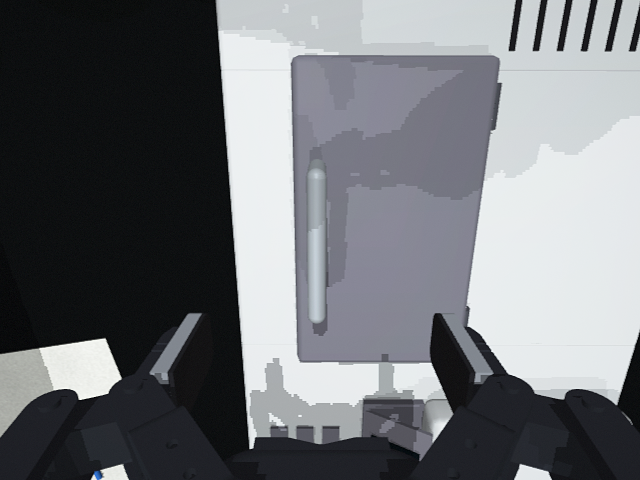

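The handle bar runs from (317,170) to (317,320) in the image, with its centre within 2 mm of my model. Grasping it and swinging.

Run:
```python
from h import *
q=quat(YAW,1); off=np.array([-.001,.001,0])
ctrl.grip(.045)
print('guard',ctrl.move_linear(tcp(handle(0)+off,q),max_speed=.12,guard=15))
ctrl.grip(.0,30); print('w',ctrl.get_grip_width(),ctrl.get_force(),ctrl.get_time_s())
if ctrl.get_grip_width()>.006:
  for th in np.arange(.2,1.81,.2):
    q=quat(YAW,1,0,.22*max(0,th-.4)/1.4)
    hit=ctrl.move_linear(tcp(handle(th)+off*(np.cos(th)),q),q,max_speed=.15,guard=40)
    f=ctrl.get_force(); print(round(th,2),hit,f.round(1) if hasattr(f,'round') else f,round(ctrl.get_grip_width(),4),round(ctrl.get_time_s(),2))
    if hit: break
  cap('side','side2.png'); cap('wrist','wrist2.png')
```

```text
guard False
w 0.01076768002829439 [-9.22109067  0.83856426  7.51925751] 6.0083
0.2 False [-13.1  -0.4   6.1] 0.0107 6.33
0.4 False [-14.8   0.2  13.8] 0.0108 6.66
0.6 False [-10.9   1.6  16. ] 0.0111 6.98
0.8 False [-5.7  0.6 12.1] 0.0109 7.31
1.0 False [-2.7  0.4  8.9] 0.0106 7.63
1.2 False [0.3 0.9 6.2] 0.0108 7.96
1.4 False [1.6 1.7 3.6] 0.0103 8.28
1.6 False [ 0.4  2.5 -0.1] 0.0108 8.61
1.8 False [-2.4  3.5 -3.6] 0.0107 8.93
```

View pics/side2.png

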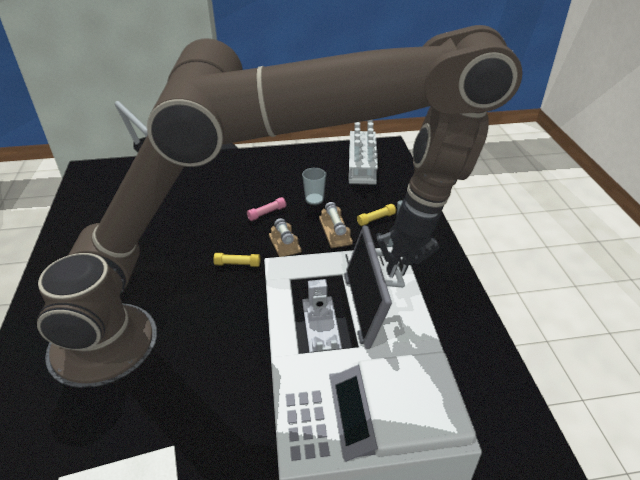

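View pics/wrist2.png

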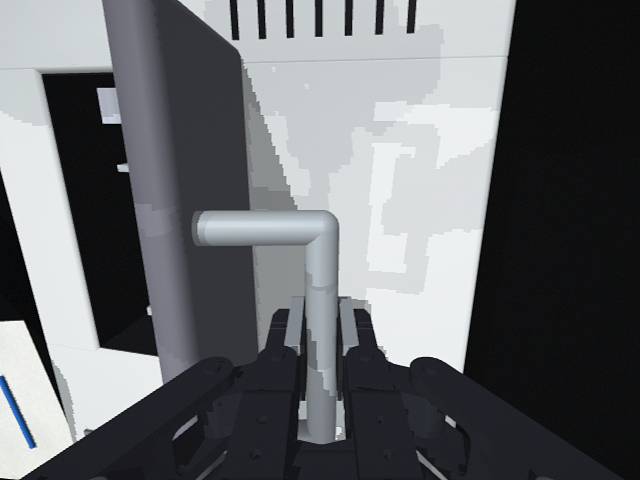

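The lid is past upright and the bar sits centred between the pads at (320,300). Releasing, backing out along the tool axis, and checking the lid.

Run:
```python
from h import *
ctrl.grip(.034)
M=rm(ctrl.get_ee_rot()); p=np.array(ctrl.get_tool_pos())
print('f',np.round(ctrl.get_force(),1))
print(ctrl.move_linear(p-.10*M[:,0],max_speed=.2,guard=25))
q=quat(np.radians(5.2),1)
ctrl.move_pose(tcp([.6078,.3198,.17],q),q)
ctrl.grip(.05)
d=cap('side','side3.png'); np.savez('pics/side3.npz',**d)
d=cap('top','top3.png'); np.savez('pics/top3.npz',**d)
d=cap('wrist','wrist3.png'); np.savez('pics/wrist3.npz',**d)
r=ctrl.recognise('wrist','long_tube'); print([(x['confidence'],c2w(d,x['at'])) for x in r])
W=cloud(d); c=[.6078,.3198]
Q=W[(np.hypot(W[...,0]-c[0],W[...,1]-c[1])<.08)&(W[...,2]>.05)&(W[...,2]<.075)]; print(cv2.minAreaRect((Q[:,:2]*1000).astype(np.float32)),Q[:,2].max())
print(ctrl.get_time_s())
```

```text
f [-1.  -1.   0.4]Traceback (most recent call last):
  File "<stdin>", line 5, in <module>
station.PlanningError: the arm cannot follow that straight line within its joint ranges
```

Run:
```python
from h import *
M=rm(ctrl.get_ee_rot()); p=np.array(ctrl.get_tool_pos()); print(np.round(ctrl.get_qpos(),2),ctrl.get_grip_width())
q=quat(YAW,1,0,.12)
for a in (.04,.03,.02):
  try: print(a,ctrl.move_linear(p-a*M[:,0],max_speed=.1,guard=25)); break
  except ctrl.PlanningError: print('no',a)
q0=quat(YAW,1,0,0.05)
for dz in (.10,.08,.06):
  try: print(dz,ctrl.move_linear(p+[.012,0,dz],q0,max_speed=.15,guard=25)); break
  except ctrl.PlanningError: print('no',dz)
d=cap('side','side3.png');print(np.round(ctrl.get_force(),1), ctrl.get_tool_pos(),ctrl.get_time_s())
```

```text
[-0.15  0.61  0.6   1.78 -0.03  1.44] 0.034188595380374144
0.04 False
0.1 False
[ 0.3 -0.2 -0.5] [ 0.66576454 -0.10676731  0.32859397] 10.55
```

View pics/side3.png

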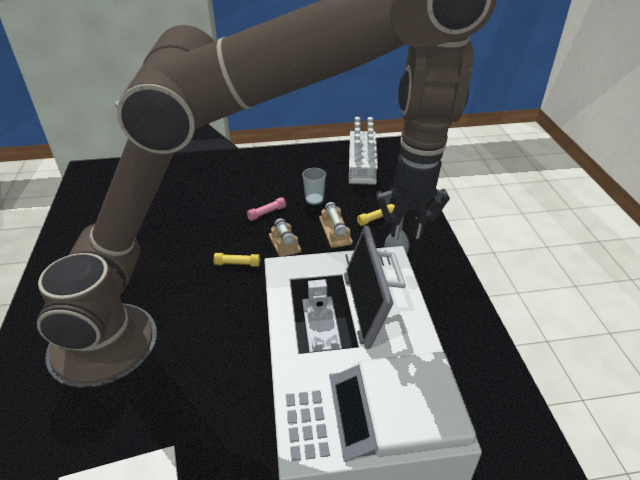

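The lid stands open clear of the gripper (lid edge about (375,290)). Now to the tube.

Run:
```python
from h import *
q=quat(np.radians(5.2),1)
ctrl.move_pose(tcp([.6078,.3198,.20],q),q)
ctrl.grip(.05)
d=cap('side','side4.png'); np.savez('pics/side4.npz',**d)
d=cap('top','top4.png'); np.savez('pics/top4.npz',**d)
d=cap('wrist','wrist4.png'); np.savez('pics/wrist4.npz',**d)
r=ctrl.recognise('wrist','long_tube'); print([(x['confidence'],c2w(d,x['at'])) for x in r])
W=cloud(d); c=[.6078,.3198]
Q=W[(np.hypot(W[...,0]-c[0],W[...,1]-c[1])<.08)&(W[...,2]>.053)&(W[...,2]<.075)]; print(cv2.minAreaRect((Q[:,:2]*1000).astype(np.float32)),Q[:,2].max())
print(proj(d,[[.6078,.3198,.064]]),ctrl.get_time_s())
```

```text
[(0.88, array([[0.36113717, 0.21465311, 0.02233193]])), (0.86, array([[0.73828034, 0.36042589, 0.02288637]])), (0.69, array([[0.41572536, 0.43685178, 0.02880094]])), (0.63, array([[0.60736549, 0.3292086 , 0.05612887]]))]
((606.2009887695312, 320.0629577636719), (30.308082580566406, 120.33125305175781), 5.495034694671631) 0.06569878627211254
[[320.01242625 229.88112383]] 12.7083
```

View pics/top4.png

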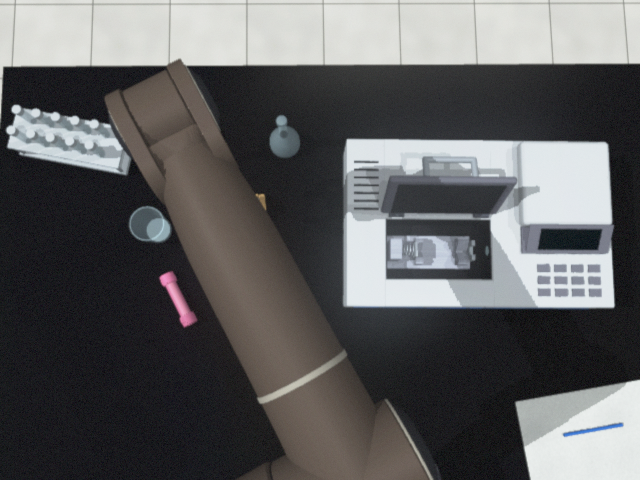

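View pics/wrist4.png

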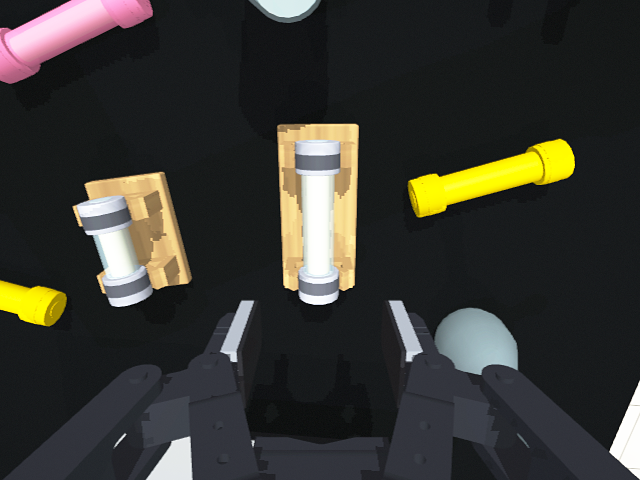

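The tube is centred at (318,222) between the fingers, and the yellow tube and flask are clear of them. Before grasping, I measure the holder from these pictures.

Run:
```python
from h import *
for n in ('top','side'):
    d=dict(np.load(f'pics/{n}4.npz')); W=cloud(d)
    # to local
    P=W-SEAT*[1,1,0]; l=np.stack([P@ex,P@ey,P[...,2]],-1)
    m=(abs(l[...,0])<.045)&(l[...,1]>-.09)&(l[...,1]<.112)&(l[...,2]>.07)&(l[...,2]<.136)
    q=l[m]*1000; print(n,m.sum())
    b=np.round(q[:,1]/4)*4
    for v in np.unique(b):
        s=q[b==v]; print(int(v),len(s),'z',s[:,2].min().round(),np.median(s[:,2]).round(),s[:,2].max().round(),'x(z>100)',(s[s[:,2]>100,0].min().round(),s[s[:,2]>100,0].max().round()) if (s[:,2]>100).any() else '')
d=dict(np.load('pics/top4.npz'))
c=d['color'][205:295,370:510,::-1].copy()
c=cv2.resize(c,None,fx=5.5,fy=5.5,interpolation=cv2.INTER_CUBIC)
for pt in [L(0,0,.112),L(0,-.06,.12),L(0,.052,.133),L(-.06,-.095,.136),L(.06,.115,.136),L(-.06,.115,.136),L(.06,-.095,.136)]:
    u=(proj(d,[pt])[0]-[370,205]+.5)*5.5; cv2.circle(c,tuple(int(x) for x in u),4,(0,0,255),1)
cv2.imwrite('pics/hold4.png',c)
```

```text
top 2706
-68 18 z 71.0 99.0 120.0 x(z>100) (np.float64(-20.0), np.float64(12.0))
-64 56 z 73.0 103.0 123.0 x(z>100) (np.float64(-21.0), np.float64(19.0))
-60 78 z 71.0 103.0 122.0 x(z>100) (np.float64(-21.0), np.float64(19.0))
-56 59 z 70.0 99.0 112.0 x(z>100) (np.float64(-27.0), np.float64(26.0))
-52 60 z 71.0 101.0 111.0 x(z>100) (np.float64(-27.0), np.float64(26.0))
-48 61 z 71.0 100.0 115.0 x(z>100) (np.float64(-27.0), np.float64(26.0))
-44 64 z 71.0 99.0 110.0 x(z>100) (np.float64(-27.0), np.float64(27.0))
-40 65 z 71.0 98.0 113.0 x(z>100) (np.float64(-27.0), np.float64(27.0))
-36 139 z 70.0 86.0 110.0 x(z>100) (np.float64(-27.0), np.float64(27.0))
-32 57 z 71.0 75.0 80.0 x(z>100) 
-28 60 z 70.0 75.0 83.0 x(z>100) 
-24 58 z 70.0 75.0 79.0 x(z>100) 
-20 59 z 70.0 75.0 81.0 x(z>100) 
-16 62 z 71.0 74.0 81.0 x(z>100) 
-12 57 z 70.0 74.0 81.0 x(z>100) 
-8 60 z 70.0 74.0 80.0 x(z>100) 
-4 59 z 70.0 75.0 81.0 x(z>100) 
0 59 z 71.0 75.0 82.0 x(z>100) 
4 62 z 71.0 74.0 81.0 x(z>100) 
8 55 z 70.0 75.0 80.0 x(z>100) 
12 60 z 70.0 75.0 81.0 x(z>100) 
16 64 z 70.0 75.0 80.0 x(z>100) 
20 61 
[... 3487 characters left out ...]
.0 x(z>100) (np.float64(-13.0), np.float64(8.0))
80 26 z 75.0 107.0 135.0 x(z>100) (np.float64(-21.0), np.float64(18.0))
84 142 z 74.0 117.0 136.0 x(z>100) (np.float64(-21.0), np.float64(16.0))
88 82 z 74.0 115.0 136.0 x(z>100) (np.float64(-21.0), np.float64(18.0))
92 27 z 75.0 132.0 135.0 x(z>100) (np.float64(-22.0), np.float64(15.0))
96 47 z 73.0 132.0 136.0 x(z>100) (np.float64(-22.0), np.float64(17.0))
100 37 z 71.0 88.0 135.0 x(z>100) (np.float64(-22.0), np.float64(18.0))
104 35 z 72.0 132.0 135.0 x(z>100) (np.float64(-20.0), np.float64(16.0))
108 11 z 73.0 132.0 135.0 x(z>100) (np.float64(-13.0), np.float64(14.0))
112 24 z 72.0 108.0 135.0 x(z>100) (np.float64(-45.0), np.float64(41.0))
```

View pics/hold4.png

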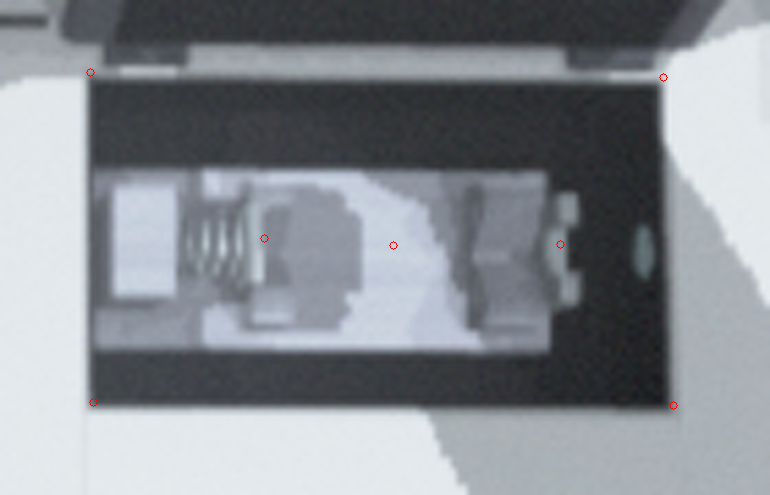

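The holder matches my model to about 1 mm, with x off by about −0.8 mm, which I'll correct. Grasp, lift, and go to the front of the holder by a waypoint that stays clear of the lid.

```bash
sed -i 's/SEAT=np.array(\[.5058/SEAT=np.array([.5051/' h.py
python3 - <<'E'
from h import *
ya=np.radians(5.3); q=quat(ya,1); g=np.array([.6068,.3200,.048])
ctrl.move_linear(tcp(g+[0,0,.05],q),q,max_speed=.2)
print(ctrl.move_linear(tcp(g,q),q,max_speed=.1,guard=12))
ctrl.grip(.0,45); print('w',ctrl.get_grip_width(),np.round(ctrl.get_force(),1))
ctrl.move_linear(tcp(g+[0,0,.20],q),q,max_speed=.2)
q=quat(YAW,1)
ctrl.move_pose(tcp(L(-.05,.17,.27),q),q)
ctrl.move_linear(tcp(L(0,-.012,.22),q),q,max_speed=.25)
print(ctrl.get_grip_width(),np.round(ctrl.get_force(),1),ctrl.get_time_s())
d=cap('wrist','wrist5.png');np.savez('pics/wrist5.npz',**d); cap('side','side5.png')
W=cloud(d);P=W-SEAT*[1,1,0]; l=np.stack([P@ex,P@ey,P[...,2]],-1)
u=proj(d,[L(0,-.012+s*.06,.22) for s in (-1,1)]); print(u)
m=(abs(l[...,0])<.02)&(l[...,2]>.19)&(l[...,2]<.24)&(l[...,1]>.02)&(l[...,1]<.08); Q=l[m]*1000
print(len(Q),np.percentile(Q,[1,50,99],axis=0).round(1))
E
```

```text
False
w 0.022737025480499478 [-6.3  0.1  5.8]
0.022470554626550312 [-0.2  0.6 -1.6] 17.6167
[[319.19426223 463.93319089]
 [318.84372481 183.41409976]]
8671 [[-14.3  20.5 208.6]
 [  0.7  38.9 231.3]
 [ 15.8  49.1 235.3]]
```

View pics/wrist5.png

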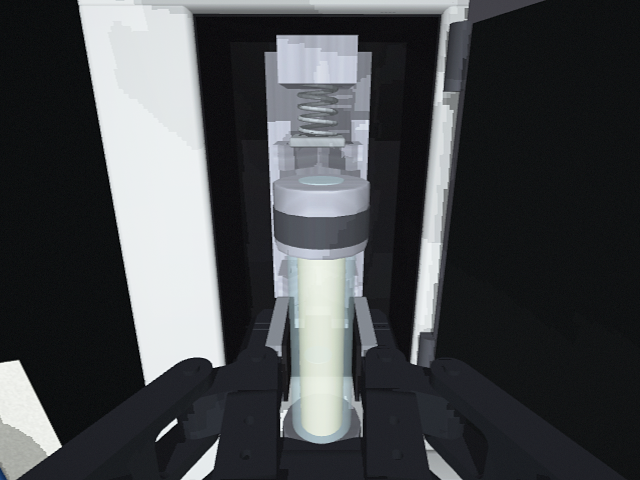

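View pics/side5.png

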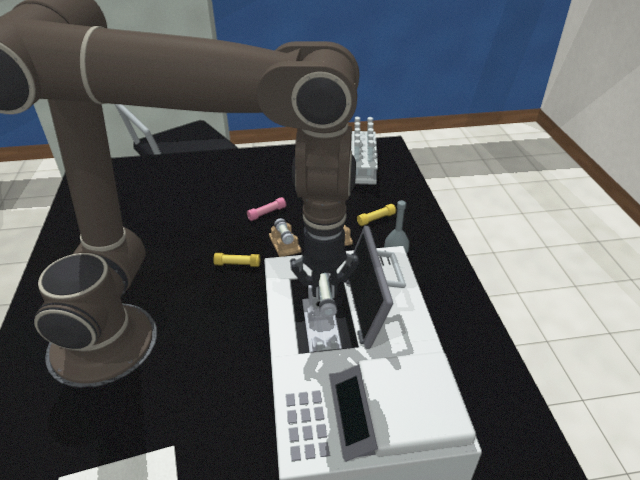

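The tube is held as expected: its +y cap at (320,215) is centred, with the end at y≈+49 mm against 48 planned. Next I tilt, lower and press the spring.

Run:
```python
from h import *
t=-.14; qt=quat(YAW,1,t)
f=lambda s:print(s,np.round(ctrl.get_force(),1),np.round(ctrl.get_tool_pos(),4),round(ctrl.get_grip_width(),4),round(ctrl.get_time_s(),2))
x0=-.0005
ctrl.move_linear(tcp(L(x0,-.0125,.165),qt),qt,max_speed=.12); f('a')
print(ctrl.move_linear(tcp(L(x0,-.0125,.135),qt),qt,max_speed=.06,guard=8)); f('b')
cap('side','side6.png')
hit=ctrl.move_linear(tcp(L(x0,.007,.135),qt),qt,max_speed=.04,guard=25); f('c %s'%hit)
d=cap('wrist','wrist6.png'); np.savez('pics/wrist6.npz',**d); cap('side','side6b.png')
```

```text
a [ 0.6  0.3 -0.7] [ 0.5046 -0.1268  0.1548] 0.0224 18.32
False
b [-0.9  0.  -1.7] [ 0.5042 -0.1274  0.124 ] 0.023 18.98
c False [ 0.9 -8.9 -2. ] [ 0.505  -0.109   0.1247] 0.0224 19.66
```

View pics/wrist6.png

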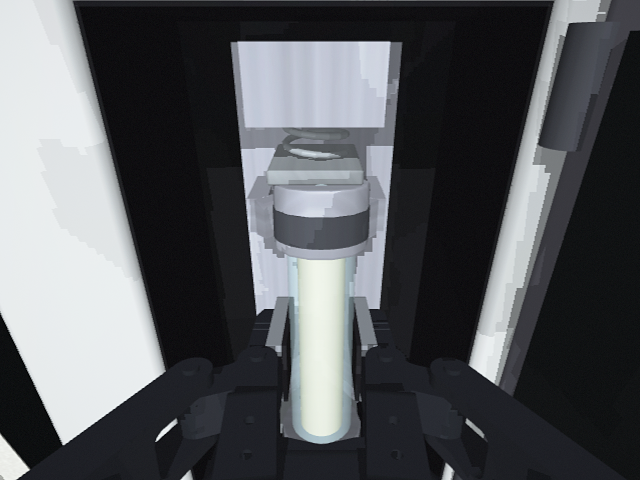

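View pics/side6b.png

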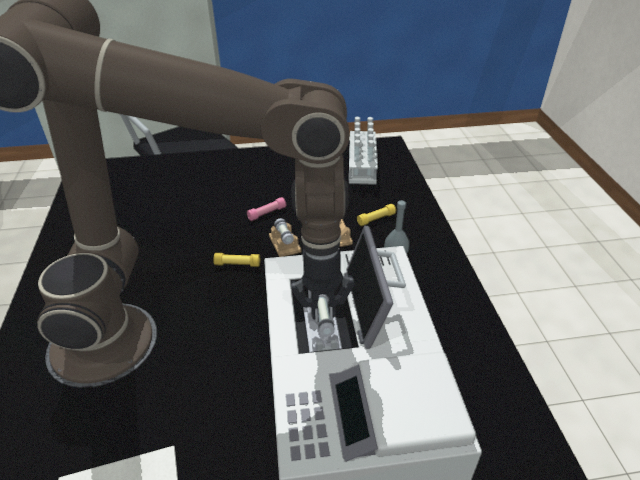

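The spring plate at (320,165) is pushed back by the cap with about 9 N. Levelling and lowering now.

Run:
```python
from h import *
q=quat(YAW,1); x0=-.0005
f=lambda s:print(s,np.round(ctrl.get_force(),1),np.round(ctrl.get_tool_pos(),4),round(ctrl.get_grip_width(),4),round(ctrl.get_time_s(),2))
qm=quat(YAW,1,-.05)
h=ctrl.move_linear(tcp(L(x0,.007,.122),qm),qm,max_speed=.05,guard=15); f('d %s'%h)
if not h:
  h=ctrl.move_linear(tcp(L(x0,.007,.1135),q),q,max_speed=.03,guard=12); f('e %s'%h)
if not h:
  h=ctrl.move_linear(tcp(L(x0,.001,.1125),q),q,max_speed=.03,guard=12); f('f %s'%h)
d=cap('wrist','wrist7.png'); cap('side','side7.png')
```

```text
d False [ 0.  -8.8  0.7] [ 0.5053 -0.1086  0.1119] 0.0229 20.18
e True [-2.4 -4.4  4.1] [ 0.5052 -0.1085  0.1043] 0.0225 20.5
```

View pics/wrist7.png

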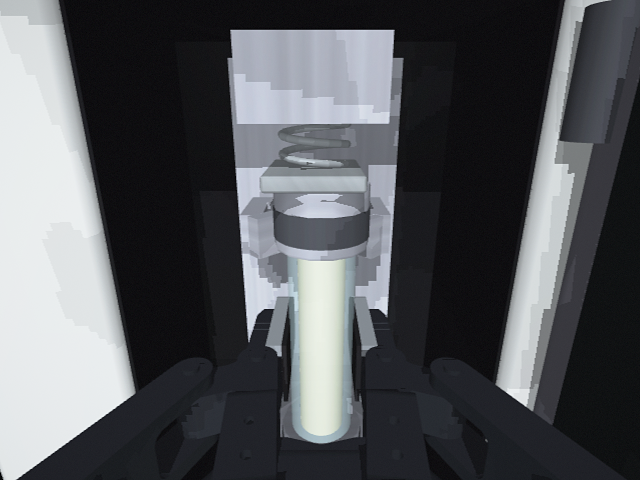

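```bash
python3 -c "
import cv2;c=cv2.imread('pics/side7.png')[250:370,250:400];cv2.imwrite('pics/side7c.png',cv2.resize(c,None,fx=5,fy=5,interpolation=2))"
```

View pics/side7c.png

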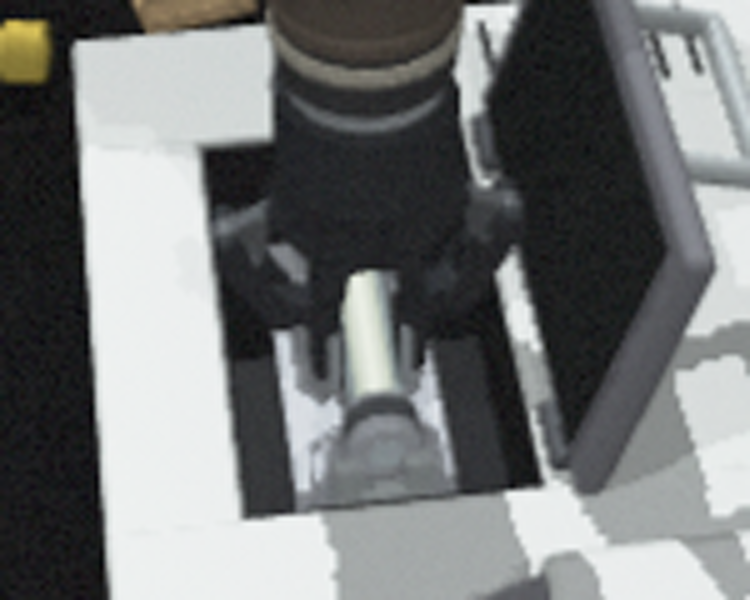

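Run:
```python
from h import *
print(np.round(ctrl.get_force(),1),np.round(ctrl.get_moment(),2))
M=rm(ctrl.get_ee_rot()); print('tilt',np.degrees(np.arcsin(M[:,0]@ey)),np.degrees(np.arcsin(M[:,0]@ex)))
gp=np.array(ctrl.get_tool_pos())-.011*M[:,0]-SEAT*[1,1,0]; print('grasp local',gp@ex,gp@ey,gp[2])
for n in('wrist','side'):
  d=cap(n);np.savez(f'pics/{n}8.npz',**d);W=cloud(d);P=W-SEAT*[1,1,0]; l=np.stack([P@ex,P@ey,P[...,2]],-1)*1000
  m=(abs(l[...,0])<5)&(abs(l[...,1])<95)&(l[...,2]>80)&(l[...,2]<150); Q=l[m]
  b=np.round(Q[:,1]/3)*3
  print(n,[(int(v),round(np.percentile(Q[b==v,2],90)),) for v in np.unique(b) if (b==v).sum()>3])
```

```text
[-1.8 -4.4  5.4] [-0.82  0.35 -0.12]
tilt -0.44170899881266473 0.09836117666819547
grasp local 1.577486379827209e-05 0.004763554773032189 0.11533899436231995
wrist [(-33, 126), (-30, 126), (-27, 126), (-24, 126), (-21, 126), (-18, 126), (-15, 126), (-12, 126), (-9, 126), (-6, 126), (-3, 126), (0, 126), (3, 126), (6, 126), (9, 126), (12, 126), (15, 126), (18, 126), (21, 126), (24, 126), (27, 126), (30, 126), (33, 126), (36, 126), (39, 126), (42, 129), (45, 130), (48, 131), (51, 131), (54, 131), (57, 130), (60, 130), (63, 130), (66, 133), (69, 133), (72, 124), (75, 121), (78, 124), (81, 104), (84, 134), (87, 134), (90, 134), (93, 134), (96, 134)]
side [(-66, 106), (-63, 105), (-60, 106), (-57, 112), (-54, 130), (-51, 132), (-48, 133), (-45, 133), (-39, 132), (-36, 132), (-27, 129), (-24, 130), (-21, 127), (-18, 128), (-15, 129), (-12, 129), (-6, 127), (-3, 129), (0, 128), (3, 128), (6, 128), (9, 128), (12, 129), (18, 129), (21, 129), (24, 128), (27, 129), (30, 128), (33, 129)]
```

Run:
```python
from h import *
for n in('wrist','side'):
  d=np.load(f'pics/{n}8.npz');W=cloud(d);P=W-SEAT*[1,1,0]; l=np.stack([P@ex,P@ey,P[...,2]],-1)*1000
  for nm,ya,yb,za,zb in (('cap+',42,60,117,145),('cap-',-54,-38,117,145),('glass',15,34,112,140),('glass-',-34,-15,112,140),('spring',66,71,120,140),('housing',85,105,128,140),('saddle-',-56,-37,103,112),('saddle+',37,50,103,112)):
    Q=l[(abs(l[...,0])<35)&(l[...,1]>ya)&(l[...,1]<yb)&(l[...,2]>za)&(l[...,2]<zb)]
    if len(Q)>5: print(n,nm,len(Q),'x',np.percentile(Q[:,0],[2,50,98]).round(1),'z98',np.percentile(Q[:,2],98).round(1))
    if 'cap' in nm or 'glass'==nm:
      r=16 if 'cap' in nm else 12
      if len(Q)>20:
        from scipy.optimize import least_squares
        s=least_squares(lambda p:np.hypot(Q[:,0]-p[0],Q[:,2]-p[1])-r,[0,113],loss='soft_l1'); print('  axis fit',s.x.round(1))
```

```text
wrist cap+ 4962 x [-13.6   1.   15.4] z98 130.7
  axis fit [  0.9 113.8]
wrist glass 4834 x [-18.5   0.7  19.9] z98 139.4
  axis fit [  0.8 114.3]
wrist glass- 2686 x [-13.    0.6  14.3] z98 126.3
wrist spring 2165 x [-15.4  -1.   12.8] z98 133.9
wrist housing 13442 x [-20.5  -1.3  17.8] z98 134.1
wrist saddle- 145 x [-17.2 -15.7  18.3] z98 109.5
wrist saddle+ 1822 x [-28.5 -18.4  25.7] z98 109.6
side cap- 110 x [-14.4  -0.6  14.9] z98 132.9
  axis fit [  0.6 115.1]
side glass 59 x [-8.   1.  12.3] z98 129.4
  axis fit [  0.9 115.2]
side glass- 67 x [-11.1  -0.9  12.3] z98 130.2
side saddle- 90 x [-28.8  -5.5  25.4] z98 111.6
side saddle+ 7 x [14.5 15.4 18. ] z98 111.0
```

The tube axis is about 2 mm too far +x (tube +0.9, holder −1.3 mm), so it touched a V flank. Correcting this.

```bash
python3 - <<'E'
from h import *
q=quat(YAW,1); x0=-.0024
f=lambda s:print(s,np.round(ctrl.get_force(),1),np.round(ctrl.get_tool_pos(),4),round(ctrl.get_grip_width(),4),round(ctrl.get_time_s(),2))
ctrl.move_linear(tcp(L(x0,.0068,.1165),q),q,max_speed=.03); f('up')
h=ctrl.move_linear(tcp(L(x0,.0068,.1125),q),q,max_speed=.02,guard=14); f('e %s'%h)
h2=ctrl.move_linear(tcp(L(x0,.002,.1125),q),q,max_speed=.02,guard=14); f('f %s'%h2)
d=cap('wrist','wrist9.png');np.savez('pics/wrist9.npz',**d);W=cloud(d);P=W-SEAT*[1,1,0]; l=np.stack([P@ex,P@ey,P[...,2]],-1)*1000
from scipy.optimize import least_squares
for (ya,yb,r) in ((42,58,16),(15,34,12),(-34,-15,12)):
    Q=l[(abs(l[...,0])<16)&(l[...,1]>ya)&(l[...,1]<yb)&(l[...,2]>112)&(l[...,2]<138)]
    print(ya,least_squares(lambda p:np.hypot(Q[:,0]-p[0],Q[:,2]-p[1])-r,[0,113],loss='soft_l1').x.round(1))
cap('side','side9.png')
E
python3 -c "
import cv2;c=cv2.imread('pics/side9.png')[250:370,250:400];cv2.imwrite('pics/side9c.png',cv2.resize(c,None,fx=5,fy=5,interpolation=2))"
```

```text
up [ 1.8 -8.2 -2.5] [ 0.5035 -0.1078  0.1058] 0.0226 20.97
e True [-1.1 -4.7  2.9] [ 0.5034 -0.1087  0.1026] 0.0224 21.23
f False [-2.3 -3.8  5.5] [ 0.5031 -0.1118  0.1024] 0.0225 21.52
42 [ -1.1 111.9]
15 [ -1.2 111.9]
-34 [ -1.3 111.8]
```

View pics/side9c.png

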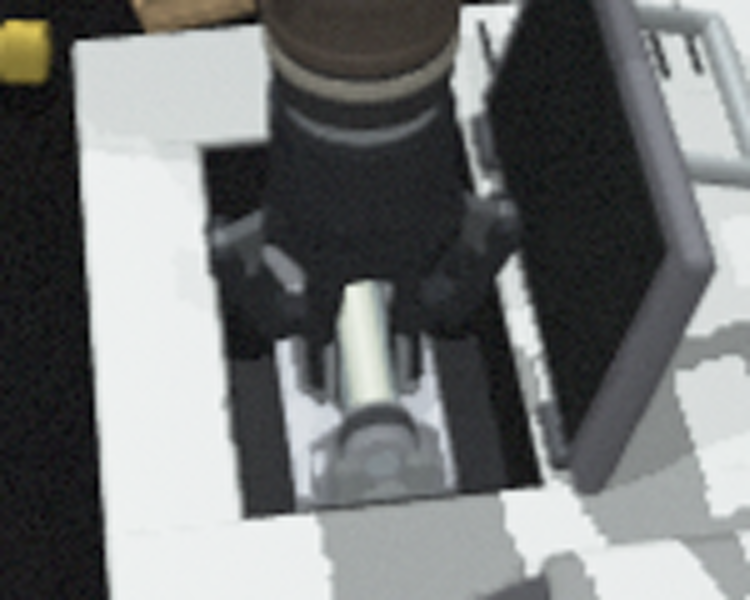

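View pics/wrist9.png

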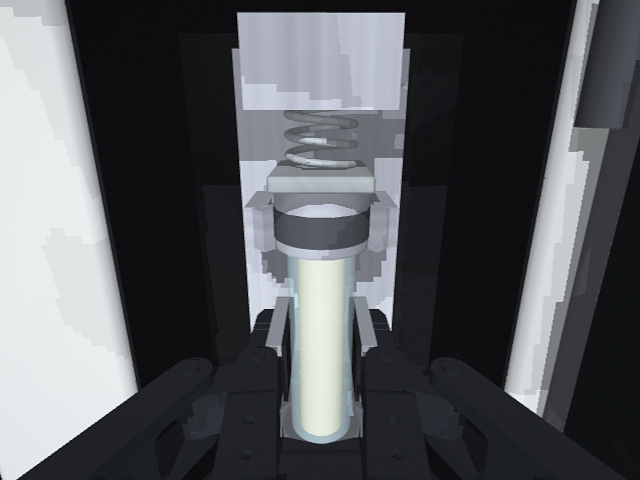

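The tube is level at 112 mm and in the saddles with the spring engaged. Letting go and withdrawing.

Run:
```python
from h import *
q=quat(YAW,1)
ctrl.grip(.040); print(np.round(ctrl.get_force(),1))
p=np.array(ctrl.get_tool_pos())
print(ctrl.move_linear(p+[0,0,.05],max_speed=.1,guard=10))
ctrl.move_linear(p+[0,0,.15],max_speed=.2)
d=cap('wrist','wrist10.png');np.savez('pics/wrist10.npz',**d)
ctrl.move_pose(tcp(L(-.17,.2,.30),q),q)
for n in('top','side'):
  d=cap(n,n+'10.png');np.savez(f'pics/{n}10.npz',**d)
print(np.round(ctrl.get_force(),1),ctrl.get_time_s())
from scipy.optimize import least_squares
for n in('wrist','top','side'):
  d=np.load(f'pics/{n}10.npz');W=cloud(d);P=W-SEAT*[1,1,0]; l=np.stack([P@ex,P@ey,P[...,2]],-1)*1000
  for (ya,yb,r) in ((40,58,16),(10,34,12),(-34,-10,12),(-58,-40,16)):
    Q=l[(abs(l[...,0])<16)&(l[...,1]>ya)&(l[...,1]<yb)&(l[...,2]>112)&(l[...,2]<138)]
    if len(Q)>10: print(n,ya,len(Q),least_squares(lambda p:np.hypot(Q[:,0]-p[0],Q[:,2]-p[1])-r,[0,113],loss='soft_l1').x.round(1),'zmax',np.percentile(Q[:,2],95).round(1))
  s=l[(abs(l[...,0])<13)&(l[...,1]>54)&(l[...,1]<80)&(l[...,2]>130)&(l[...,2]<138)]; print('spring plate top y',np.percentile(s[:,1],[5,50,95]).round(1) if len(s) else None)
a=cv2.imread('pics/top10.png')[190:300,360:520];b=cv2.imread('pics/side10.png')[230:370,250:420]
cv2.imwrite('pics/fin_a.png',cv2.resize(a,None,fx=4.5,fy=4.5,interpolation=2));cv2.imwrite('pics/fin_b.png',cv2.resize(b,None,fx=4,fy=4,interpolation=2))
```

```text
[-0.3  0.2  0.4]
False
[0.2 0.1 0.8] 24.4083
wrist 40 1199 [ -1.  111.9] zmax 128.3
wrist 10 1097 [ -1.1 111.9] zmax 124.5
wrist -34 947 [ -1.2 111.9] zmax 124.5
wrist -58 850 [ -1.3 111.9] zmax 128.3
spring plate top y [59.9 61.9 64.2]
top 40 139 [  0.2 112. ] zmax 130.4
top 10 143 [  0.2 112.1] zmax 125.8
top -34 137 [  0.2 112. ] zmax 125.9
top -58 140 [  0.2 112. ] zmax 129.9
spring plate top y [54.8 62.8 65.4]
side 40 85 [ -1.2 113. ] zmax 130.5
side 10 90 [ -1.3 113.5] zmax 127.2
side -34 97 [ -1.5 113.3] zmax 127.1
side -58 111 [ -1.2 112.9] zmax 130.6
spring plate top y [58.4 61.8 65.2]
```

View pics/fin_a.png

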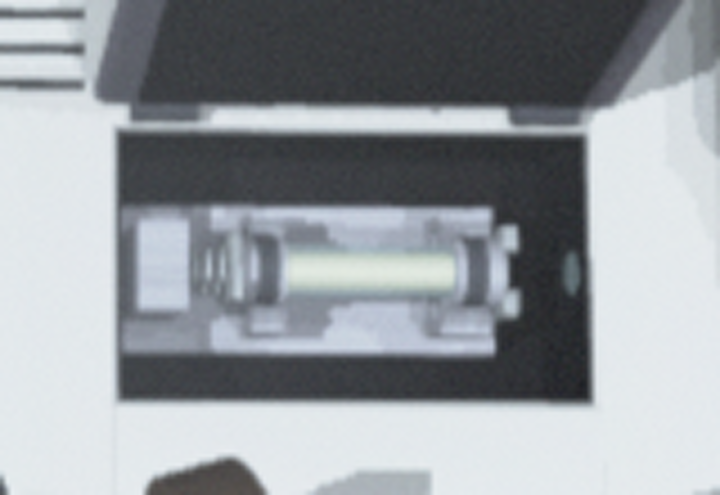

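View pics/fin_b.png

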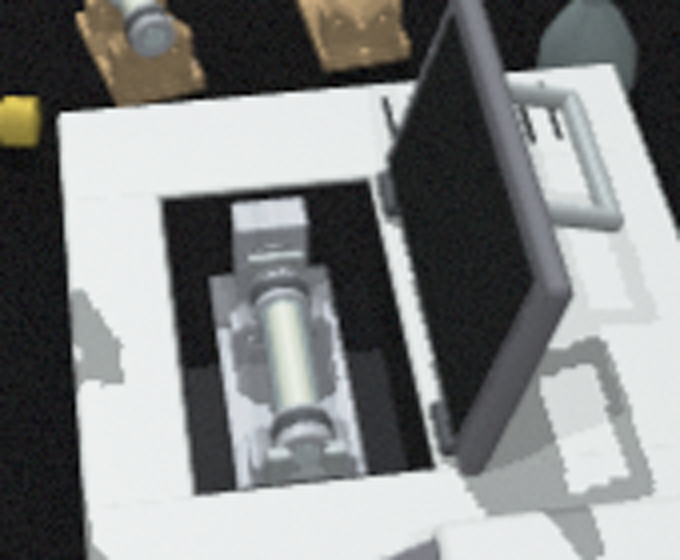

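View pics/wrist10.png

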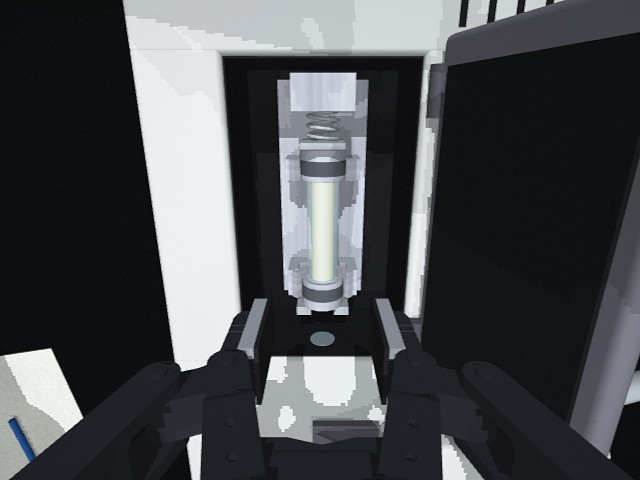

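View pics/side10.png

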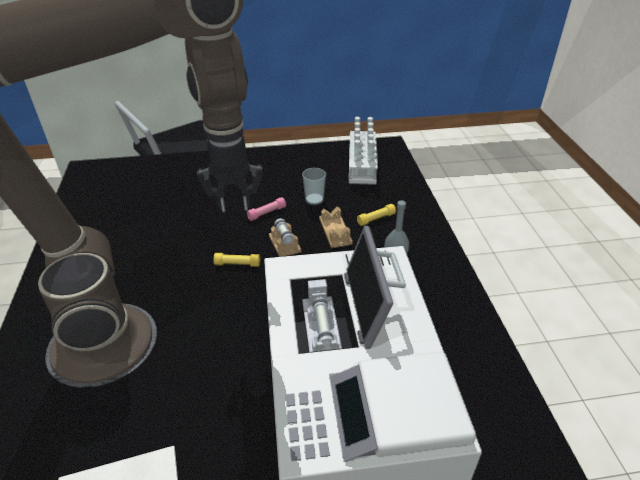

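The tube lies level in both saddles, spanning (323,165) to (323,290) in the wrist view. Both ends sit at 112 mm and the spring plate face is at y≈+60 mm, which is the expected 8 mm. The lid stands open at (375,290) in the side view, and everything else is where it was.

```bash
python3 -c "
from h import *
print(ctrl.finish_job())"
```

```text
the job is handed in; nothing more can be done
None
```

The job is done and handed in at about 24.4 s of the 67 s allowed. I opened the lid by its handle to just short of its stop and let go, and it stayed standing open. I then took the clear long tube from its cradle, pressed its +y end against the spring plate, lowered the other end in front of the fixed end plate and released it.

**Last checks:**
- **Tube:** the wrist camera put its axis at 111.9 mm at four points along its length, so it is level and in both saddles. The top camera agreed at 112.0 mm; the side camera read about 1 mm higher, within its calibration error.
- **Spring:** the plate face stands at about 60 mm from the seat, so it is pushed back the expected 8 mm.
- **Lid and other things:** the lid stands open, and the short tube, beaker and flask look unmoved in the side picture. The force on the gripper was under 1 N with the arm clear.

**What went wrong on the way:**
- **First lowering:** it stopped on its force guard because the tube was about 2 mm off to the side and touched a saddle flank. I corrected this and lowered it again. That second lowering also ended on the guard, but at seated height.
- **First withdrawal from the lid:** the planner refused that line before anything moved, so I took a shorter one.

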